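# Put the lid on the praline tub

### The arm

A 7-joint arm with a two-finger parallel gripper is mounted at the origin on the work surface. World frame = base frame: x ahead of the robot, y to its left, z up, the work surface at z = 0. Lengths are in m, angles in rad, forces in N, time in s.
With the tool pointing down it reaches from about 0.4 to 0.875 m from the base axis. Payload 19.3 kg.
Tool frame: the origin (TCP) lies midway between the tips of the shut fingers; the grasp point (between the pads) lies 19 mm behind it (bot.grasp_offset is the distance from the TCP to the grasp point, in m); z points along the fingers, y is the line along which they close (so a half turn about z gives the same grasp; the last joint's range is limited). The gripper opens to 85 mm and grips with 20 to 120 N. Pads are 22 mm wide; open, the fingers measure 114 mm over their backs; the gripper's body (76 mm by 85 mm) begins 54 mm behind the grasp point. The pads swing forward as they close: fully open they stand 13 mm farther back than shut.
Start: joints at [1.216, 0.521, -0.036, 1.599, 0.021, 1.021, -0.113], TCP at [0.176, -0.6, 0.231] pointing down, gripper open.
Joint ranges: [-2.91, 2.91], [-0.3, 2.13], [-1.5, 1.42], [0.17, 2.43], [-1.26, 4.41], [0.16, 1.93], [-2.52, 2.52]. Speed limits (rad/s): [1.89, 1.89, 2.39, 2.39, 3.01, 3.01, 3.01].

### API

Orientations are given as a unit quaternion [x, y, z, w].
In Python, from bench import bot, read_camera, workorder gives the robot as it stands.
- The arm moves only by the tool arm_command, never from a script. Its arguments are lists of equal length, an entry for each row: "slide": the shift along the world's x, y, z each as a share of 0.1 m, from -1 to 1, a list of three; "spin": the turn about the world's z as a share of 90 degrees, from -1 to 1. A call has 1 to 8 rows; each row is the pose to reach, as a shift and turn from the pose commanded when the call began; what a row does not reach only later rows make up. A row lasts 1/12 s, in which the tool goes at most 41.7 mm and 7.16 degrees, less where a joint would pass 70% of its speed; a pose out of reach is approached as far as the arm can. A call with a number of a shift or a turn outside -1 to 1 is refused whole. A call with a gripper value outside its range is refused whole. "fingers" is the gripper's target within -1 to 1 (fully open at 1, half-way at 0, shut at -1), set as the call begins (left out, the last holds). The fingers move at their own pace and stop on an object; "force" is the grip in N (left out, the last holds). Time passes only in rows, so rows that repeat a pose let the fingers close. It gives the time, the measured TCP pose, the force, the opening and the grip force at its end, in the units of the state.
- bot.read_state(): the state, without advancing time (a new reading comes with each control period).
- read_camera(name): name is "scene" or "top" or "wrist"; returns a dict with "color" (420x560x3 uint8, red, green, blue), "range_z" (420x560 float32, m along the optical axis (not along the pixel's ray), 0 where there is no reading), "mtx" (3x3 intrinsics, pixels), "k1" (the pictures are not rectified: a ray, as slopes to the right and down, at radius r is drawn at 1 + k1 r^2 times it, then the intrinsics apply), "world_to_cam" (4x4, takes a point from world to camera coordinates). Camera axes: x right, y up, looking along -z (the intrinsics and any distortion apply to the point x, -y, -z); pixel columns grow to the right and rows downward; lengths in m; the calibration is good to about 2 mm. A picture is of the moment at which its call begins.
- workorder.finish_job(): hands the job in; it is judged then, once.
The state is a dict: "time": time; "joint_pos": joint angles; "joint_velocities": joint speeds; "joint_torque": joint torques, N m; "position": TCP position; "eef_rot": TCP orientation; "ft_force": force on the tool from outside, world axes, zero at the start; "torque": the same for the moment, N m; "width": opening from 0.0 (shut) to 1.0 (fully open); "finger_force": force on a finger pad.
Only numpy, scipy, OpenCV 4.12 (cv2) and the standard library are available. Lean on these libraries where they do the work, as an engineer would, in place of code of your own. Each camera call takes 0.05 s, during which the arm holds its last target. There are 200 camera calls.

### The job

Close the tub of pralines for storage: lift the spatula off it and lay it flat inside the steel tray, then put the blue lid on the tub and press it down until all four corner clips have snapped and it sits flush on the rim all round. Keep the tub from tipping, and leave the other things on the table where they stand.

Things in the scene. Friction and masses are not known exactly. Their poses are not given: they have to be found in the camera images.
- tub: Open white tub of dark pralines: 176 (x) x 108 (y) mm over the rolled rim (a bead 6 mm thick), 65 mm high, straight walls, loose, about 0.85 kg. Origin: centre of its underside, x along its length, z up. Rim top 65 mm, praline tops 46 mm above the origin. Half a turn makes no difference to it.
- lid_grip (a point): Centre of the upright square grip (34 x 34 mm, 22 mm tall, sides along the lid's x and y) in the middle of the blue lid, which starts lying right way up on the table. Lid 190 (x) x 127 (y) mm, 0.12 kg, rigid; flat top 20 mm, grip top 42 mm, this point 31 mm above its lowest edge. x along the lid, z up. Fits the tub lengthwise, either way round; its flared skirt finds the rim from up to 3 mm off.
- lid_seat (a point): Middle of the underside of the lid's flat top, 17 mm above the lid's lowest edge, 3 mm below the flat top; axes as the lid's. Home, it lies on the tub's axis 65 mm above the tub's origin. Let down, the lid first stops on its four dark blue spring clips some 10 to 12 mm higher; pressed near its corner a clip snaps at some 5 to 10 N, often with its neighbour, and the far end may rise 16 mm until pressed in turn.
- spatula_grip (a point): Balance point of the spatula, 7 mm above its flat underside. It starts lying lengthwise on the tub, on the rims of the short sides. 235 mm long, 80 g: black handle 140 mm long, 20 wide, 14 thick; orange blade 95 long, 44 wide, 4 thick. x along it to the blade, y across, z up. From here the handle reaches 106 mm back (-x) and 34 mm ahead; the blade ends 130 mm ahead.
- tray: The shallow stainless tool tray, fixed to the table: 290 (x) x 120 (y) x 15 mm outside, walls and floor 4 mm. Origin at the centre of its underside, x along its length, z up. The spatula lies in it lengthwise, either way round.
- bottle: Bystander, yellow bottle with a narrow neck and a red cap, loose, upright: 54 mm across, 190 mm high. Origin at the centre of its underside.
- jar: Bystander, amber jar with a white cap, loose, upright: 68 mm across, 100 mm high. Origin at the centre of its underside.
- bowl: Bystander, small steel bowl, loose: 100 mm across, 45 mm high. Origin at the centre of its underside.
- shaker: Bystander, plain steel cocoa shaker, loose, upright: 56 mm across, 85 mm high. Origin at the centre of its underside.
- cup: Bystander, green plastic cup, loose, upright: 64 mm across, 70 mm high. Origin at the centre of its underside.
- can: Bystander, can with a cardboard-brown label, loose, upright: 72 mm across, 110 mm high. Origin at the centre of its underside.
- lid_corner0 (a point): Point on the lid at its +x +y clip, on the underside of the flat top: 60 mm along and 51 mm across from the lid's middle. Home, it lies at rim height, 65 mm above the tub's origin; unsnapped, 5 mm or more higher.
- lid_corner1 (a point): Point on the lid at its +x -y clip, on the underside of the flat top: 60 mm along and 51 mm across from the lid's middle. Home, it lies at rim height, 65 mm above the tub's origin; unsnapped, 5 mm or more higher.
- lid_corner2 (a point): Point on the lid at its -x -y clip, on the underside of the flat top: 60 mm along and 51 mm across from the lid's middle. Home, it lies at rim height, 65 mm above the tub's origin; unsnapped, 5 mm or more higher.
- lid_corner3 (a point): Point on the lid at its -x +y clip, on the underside of the flat top: 60 mm along and 51 mm across from the lid's middle. Home, it lies at rim height, 65 mm above the tub's origin; unsnapped, 5 mm or more higher.
Things that resemble listed ones, but are neither listed nor needed, are in the scene too. Of the things that look like the part that bears lid_grip, take the one that is farthest to the robot's left at the start.

How it is judged:
By the outcome, as a careful person would: the job done as asked, in the order asked, and still so for the second after the job is handed in, with the robot touching nothing.
It also fails if it takes over 67 s, if anything falls off the work surface, if the arm or the gripper's body presses on something with over 40 N, if the wrist force passes 120 N, or if a joint passes its speed limit or range.

## Working session

There is one attempt and no reset: what is moved stays moved. The work goes in short steps, Python scripts to look and compute and a tool call to move; the robot and the scene stay as the last step left them, time stands still between calls to the robot, and variables do not carry over. Pictures are saved under pics/ and viewed, at most 10 in all, crops included, and the job is handed in when it is done.

Besides the shell and the picture viewer there is one more tool, called after "Call:" by a JSON object that holds its "api" and its "payload", one argument or row to a line. arm_command: Moves the arm, as the interface text tells. Its arguments: {"type":"object","properties":{"slide":{"type":"array"},"spin":{"type":"array"},"fingers":{"type":"number"},"force":{"type":"number"}},"required":["slide","spin"]}

```bash
mkdir -p pics; ls
cat > h.py <<'E'
import numpy as np, cv2
from bench import bot, read_camera, workorder
def cloud(c):
    """world XYZ per pixel"""
    K=c["mtx"];k1=c["k1"];H,W=c["range_z"].shape
    v,u=np.mgrid[:H,:W].astype(float)
    p=np.stack([u,v],-1).reshape(-1,1,2)
    q=cv2.undistortPoints(p,np.array(K,float),np.array([k1,0,0,0.])).reshape(H,W,2)
    z=c["range_z"].astype(float)
    P=np.stack([q[...,0]*z,-q[...,1]*z,-z],-1)
    T=np.linalg.inv(np.array(c["world_to_cam"]))
    X=P@T[:3,:3].T+T[:3,3]
    X[z<=0]=np.nan
    return X
def snap(n,f=None):
    c=read_camera(n)
    if f: cv2.imwrite("pics/"+f,c["color"][...,::-1])
    return c,cloud(c)
E
python3 - <<'E'
from h import *
for n in("top","scene"):
    c,X=snap(n,n+"0.png"); np.savez("/tmp/%s0.npz"%n,X=X,c=c["color"])
    print(n,X[210,280],X[50,50],X[370,510],c["k1"])
print(bot.read_state())
E
```

```text
pics
top [0.46082442 0.00918189 0.0014841 ] [ 0.94502684  0.68999845 -0.00219174] [ 0.00684627 -0.62956854  0.00293928] -0.019860623633612434
scene [ 0.40152787  0.08418711 -0.00192321] [-0.74831038 -0.23121387  0.06841471] [ 1.05377741  0.72173415 -0.75132569] 0.005363233830577254
{'time': 0.1, 'joint_pos': array([ 1.21578942,  0.52195649, -0.03634144,  1.59988207,  0.02119831,
        1.02109399, -0.11279361]), 'joint_velocities': array([-0.00130361, -0.00134425, -0.00063791, -0.00175004, -0.0008828 ,
       -0.00071511, -0.00077881]), 'joint_torque': array([ 3.61324768e-03, -9.28492498e+01,  1.98419429e+00, -3.70532691e+01,
        1.81962753e-02,  5.35392057e-03,  1.36419212e-04]), 'position': array([ 0.17551202, -0.599574  ,  0.23080651]), 'eef_rot': array([ 9.89877253e-01,  1.41925318e-01, -9.54211884e-05, -4.67922985e-04]), 'ft_force': array([-0.0869846 ,  0.59115134, -0.40090023]), 'torque': array([ 0.01830759,  0.02956689, -0.03543906]), 'finger_force': 0.0, 'width': 0.9964284975682962}
```

View pics/top0.png

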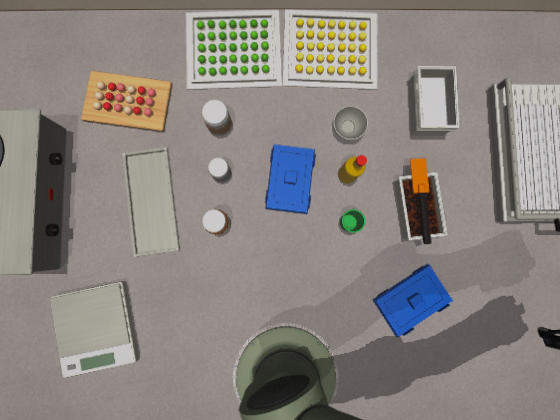

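View pics/scene0.png

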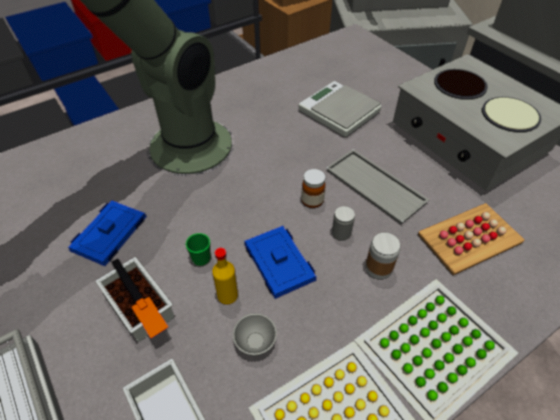

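The top view has x up and y to the left. The target lid, farthest left, is the blue one at (291,180). The tub with the spatula is at (422,205), with the orange blade at (420,175) and the handle running to (426,240). The tray is at (151,202), and a decoy lid lies at (412,300). The scene view agrees.

```bash
cat >> h.py <<'E'
def rect(P):
    """min-area rectangle of xy points (m): centre, long, short, yaw deg of long side (-90..90)"""
    (cx,cy),(w,h),a=cv2.minAreaRect((P[:,:2]*1000).astype(np.float32))
    if w<h: w,h,a=h,w,a+90
    a=(a+90)%180-90
    return np.round([cx,cy,w,h,a],1)
def big(m):
    n,l,s,_=cv2.connectedComponentsWithStats(m.astype(np.uint8))
    return l==1+np.argmax(s[1:,4])
E
python3 - <<'E'
from h import *
d=np.load("/tmp/top0.npz");X=d["X"];c=d["c"].astype(int)
r,g,b=c[...,0],c[...,1],c[...,2]; z=X[...,2]
v,u=np.mgrid[:420,:560]
def box(u0,u1,v0,v1): return (u>=u0)&(u<=u1)&(v>=v0)&(v<=v1)
blue=(b>1.6*r)&(b>90)
def rep(n,m):
    m=big(m&np.isfinite(z)); P=X[m]; print(n,rect(P),m.sum(),"z med/max",np.round([np.median(P[:,2]),P[:,2].max()],3)); return P
rep("lid",blue&box(255,325,135,225))
rep("lidtop",blue&box(255,325,135,225)&(z>.012)&(z<.03))
rep("grip",box(275,305,160,195)&(z>.032))
rep("tub rim",box(390,455,150,250)&(z>.052)&(z<.075)&(np.minimum(np.minimum(r,g),b)>120))
rep("blade",box(390,455,150,250)&(r>150)&(b<80)&(z>.05))
rep("spat",box(390,455,150,250)&(((r>150)&(b<80)|(r<60)&(z>.068)))&(z>.055))
rep("handle",box(390,455,150,250)&(r<70)&(z>.072))
rep("tray",box(110,190,140,265)&(z>.007))
for n,(a,e,f,h) in dict(bottle=(335,372,150,190),jar=(200,232,205,240),bowl=(330,370,100,145),shaker=(205,232,155,185),cup=(338,368,205,238),can=(200,235,95,135)).items(): rep(n,box(a,e,f,h)&(z>.025))
E
```

```text
lid [550.1 -19.7 185.9 126.1  -7.4] 2730 z med/max [0.019 0.047]
lidtop [551.3 -17.6 184.  121.8  -7.4] 2476 z med/max [0.019 0.029]
grip [552.4 -18.8  34.9  33.6  -1.8] 148 z med/max [0.041 0.047]
tub rim [ 467.9 -417.5  173.5   42.8    0.5] 297 z med/max [0.064 0.069]
blade [ 546.6 -370.7   93.5   44.8    3.1] 509 z med/max [0.069 0.079]
spat [ 477.7 -374.5  231.5   44.8    3.1] 918 z med/max [0.072 0.084]
handle [ 429.9 -377.1  135.7   21.     3. ] 389 z med/max [0.078 0.084]
tray [487.9 375.7 296.  125.7   7.9] 837 z med/max [0.013 0.021]
bottle [ 561.9 -180.2   53.2   46.2   38.5] 524 z med/max [0.125 0.194]
jar [425.1 182.6  65.8  63.3 -45.3] 561 z med/max [0.098 0.104]
bowl [ 703.  -190.3   97.6   96.7  -45.4] 374 z med/max [0.039 0.049]
shaker [569.5 176.   54.9  53.4 -41. ] 400 z med/max [0.083 0.09 ]
cup [ 426.  -184.5   60.    59.9  -89. ] 241 z med/max [0.061 0.073]
can [709.4 182.9  69.1  69.1 -23.3] 769 z med/max [0.107 0.114]
```

Call:
{"api": "arm_command", "payload": {
  "slide": [
    [0.97,0.75,-0.1],
    [0.97,0.75,-0.1],
    [0.97,0.75,-0.1],
    [0.97,0.75,-0.1]
  ],
  "spin": [-0.147,-0.147,-0.147,-0.147],
  "fingers": 0.1,
  "force": 40
}}

```text
time: 0.43
position: [0.2796, -0.5193, 0.2204]
eef_rot: [1.0, 0.031, 0.001, -0.002]
ft_force: [1.5, -0.1, 0.3]
width: 0.551
finger_force: 0.0
```

Call:
{"api": "arm_command", "payload": {
  "slide": [
    [0.97,0.75,-0.1],
    [0.97,0.75,-0.1],
    [0.97,0.75,-0.1],
    [0.97,0.75,-0.1]
  ],
  "spin": [0,0,0,0]
}}

```text
time: 0.77
position: [0.3761, -0.4439, 0.2105]
eef_rot: [1.0, 0.032, 0.001, -0.002]
ft_force: [0.7, 0.7, -0.5]
width: 0.549
finger_force: 0.0
```

Call:
{"api": "arm_command", "payload": {
  "slide": [
    [0.96,0.75,-0.1],
    [0.96,0.75,-0.1],
    [0.96,0.75,-0.1],
    [0.96,0.75,-0.1],
    [0.96,0.75,-0.1],
    [0.96,0.75,-0.1]
  ],
  "spin": [0,0,0,0,0,0]
}}

```text
time: 1.27
position: [0.4651, -0.3751, 0.201]
eef_rot: [1.0, 0.027, -0.0, 0.0]
ft_force: [-0.7, -0.3, 0.0]
width: 0.547
finger_force: 0.0
```

Run:
```python
from h import *
c,X=snap("wrist","w1.png"); np.savez("/tmp/w1.npz",X=X,c=c["color"])
s=bot.read_state();print(s["time"],s["position"],s["eef_rot"],s["width"])
print(X[210,280],X[100,280],X[210,400])
```

```text
1.3167 [ 0.46462361 -0.37567667  0.20116349] [ 9.99650929e-01  2.64170795e-02 -3.85713038e-04  9.61780478e-05] 0.55008289096493
[ 0.46011212 -0.37176116  0.0783472 ] [ 0.54870887 -0.36718796  0.0691511 ] [ 4.45842027e-01 -5.03039080e-01  3.62243014e-06]
```

View pics/w1.png

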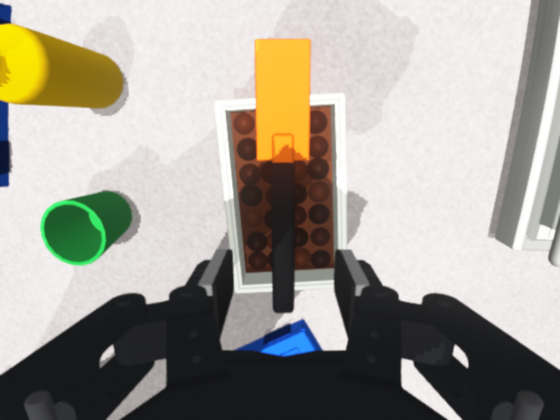

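The wrist view shows the tub rim with corners near (217,101), (345,95) and (236,292). The spatula lies along it: blade (256-310, 40-160), handle down to (283,310).

Run:
```python
from h import *
d=np.load("/tmp/w1.npz");X=d["X"];c=d["c"].astype(int)
r,g,b=c[...,0],c[...,1],c[...,2]; z=X[...,2];v,u=np.mgrid[:420,:560]
inb=(u>200)&(u<360)&(v>30)&(v<330)
bl=inb&(r>200)&(b<90)&(z>.055); ha=inb&(r<70)&(z>.07)&(u>262)&(u<302)
print("blade",rect(X[bl])); print("handle",rect(X[ha])); print("spat",rect(X[bl|ha]))
rim=inb&(z>.056)&(z<.072)&(np.minimum(r,b)>120)&((u<245)|(u>318)|(v<105)|(v>200))&(v<296)&(u<350)&(u>212)
print("rim",rect(X[rim]),rim.sum(),np.nanmedian(z[rim]))
m=np.zeros((420,560,3),np.uint8);m[rim]=255;n,l,s,_=cv2.connectedComponentsWithStats(rim.astype(np.uint8));print(s[1:][s[1:,4]>20])
```

```text
blade [ 547.8 -368.8   93.5   43.9    3.7]
handle [ 430.6 -375.5  136.6   19.8    3.5]
spat [ 478.5 -373.5  232.4   43.9    4. ]
rim [ 486.5 -373.4  219.3  108.7    6.4] 5082 0.06383022767033555
[[ 254   42    1   32   32]
 [ 310   66    1   22   22]
 [ 214   78   58  215 2648]
 [ 309   93   38  156 1926]
 [ 294  277   40   13  450]]
```

Call:
{"api": "arm_command", "payload": {
  "slide": [
    [0.01,0.0,-0.4],
    [0.01,0,-0.8],
    [0.01,0,-0.8],
    [0.01,0,-0.8]
  ],
  "spin": [0,0,0,0]
}}

```text
time: 1.65
position: [0.465, -0.3752, 0.1207]
eef_rot: [1.0, 0.026, -0.001, -0.001]
ft_force: [0.6, -0.2, 0.3]
width: 0.55
finger_force: 0.0
```

Call:
{"api": "arm_command", "payload": {
  "slide": [
    [0.01,0.015,-0.35],
    [0.01,0.015,-0.65],
    [0.01,0.015,-0.65],
    [0.01,0.015,-0.65]
  ],
  "spin": [0,0,0,0]
}}

```text
time: 1.98
position: [0.4676, -0.3741, 0.0579]
eef_rot: [1.0, 0.027, -0.0, 0.0]
ft_force: [0.6, -0.3, 0.4]
width: 0.549
finger_force: 0.0
```

Call:
{"api": "arm_command", "payload": {
  "slide": [
    [0,0,0],
    [0,0,0],
    [0,0,0],
    [0,0,0],
    [0,0,0],
    [0,0,0]
  ],
  "spin": [0,0,0,0,0,0],
  "fingers": -1,
  "force": 40
}}

```text
time: 2.48
position: [0.4685, -0.3745, 0.0589]
eef_rot: [1.0, 0.027, 0.001, 0.001]
ft_force: [-0.9, 0.1, 14.1]
width: 0.222
finger_force: 39.9
```

Call:
{"api": "arm_command", "payload": {
  "slide": [
    [0,0,0.2],
    [0,0,0.5],
    [0,0,1],
    [0,0,1],
    [0,0,1]
  ],
  "spin": [0,0,0,0,0]
}}

```text
time: 2.9
position: [0.4692, -0.3747, 0.1612]
eef_rot: [1.0, 0.027, 0.003, 0.002]
ft_force: [-0.4, 0.1, -1.3]
width: 0.226
finger_force: 39.7
```

Call:
{"api": "arm_command", "payload": {
  "slide": [
    [0,0,0.4],
    [0,0,0.8],
    [0,0,1],
    [0,0,1]
  ],
  "spin": [0,0,0,0]
}}

```text
time: 3.23
position: [0.4689, -0.3744, 0.2615]
eef_rot: [1.0, 0.027, 0.003, 0.002]
ft_force: [-0.1, 0.2, -0.4]
width: 0.226
finger_force: 39.7
```

Call:
{"api": "arm_command", "payload": {
  "slide": [
    [0,0.2,0],
    [0.01,0.5,0],
    [0.01,0.94,0]
  ],
  "spin": [0,0,0],
  "force": 60
}}

```text
time: 3.48
position: [0.4677, -0.2825, 0.2558]
eef_rot: [1.0, 0.025, -0.0, 0.0]
ft_force: [1.5, 1.2, -1.6]
width: 0.215
finger_force: 64.0
```

Call:
{"api": "arm_command", "payload": {
  "slide": [
    [0,0.31,0],
    [0.01,0.62,0],
    [0.01,0.94,0]
  ],
  "spin": [0,0,0]
}}

```text
time: 3.73
position: [0.4691, -0.1862, 0.2562]
eef_rot: [1.0, 0.027, -0.0, 0.0]
ft_force: [0.5, -0.1, 0.1]
width: 0.22
finger_force: 64.0
```

Call:
{"api": "arm_command", "payload": {
  "slide": [
    [0,0.31,0],
    [0.01,0.62,0],
    [0.01,0.94,0]
  ],
  "spin": [0,0,0]
}}

```text
time: 3.98
position: [0.4701, -0.0923, 0.2562]
eef_rot: [1.0, 0.027, 0.0, 0.0]
ft_force: [0.4, -0.3, -0.4]
width: 0.218
finger_force: 64.0
```

Call:
{"api": "arm_command", "payload": {
  "slide": [
    [0,0.31,0],
    [0.01,0.62,0],
    [0.01,0.94,0]
  ],
  "spin": [0,0,0]
}}

```text
time: 4.23
position: [0.4711, 0.0016, 0.2562]
eef_rot: [1.0, 0.027, 0.0, 0.0]
ft_force: [1.1, -0.1, -1.0]
width: 0.217
finger_force: 64.0
```

Call:
{"api": "arm_command", "payload": {
  "slide": [
    [0,0.31,0],
    [0.01,0.62,0],
    [0.01,0.94,0]
  ],
  "spin": [0.01,0.03,0.05]
}}

```text
time: 4.48
position: [0.4722, 0.0956, 0.2562]
eef_rot: [0.998, 0.067, 0.0, 0.0]
ft_force: [0.9, -0.7, -0.7]
width: 0.218
finger_force: 64.0
```

Call:
{"api": "arm_command", "payload": {
  "slide": [
    [0,0.31,0],
    [0.01,0.62,0],
    [0.01,0.94,0]
  ],
  "spin": [0,0,0]
}}

```text
time: 4.73
position: [0.4732, 0.1895, 0.2562]
eef_rot: [0.998, 0.066, -0.0, 0.0]
ft_force: [0.4, 0.2, -0.6]
width: 0.217
finger_force: 64.0
```

Call:
{"api": "arm_command", "payload": {
  "slide": [
    [0,0.31,0],
    [0.01,0.62,0],
    [0.01,0.94,0]
  ],
  "spin": [0,0,0]
}}

```text
time: 4.98
position: [0.4743, 0.2835, 0.2561]
eef_rot: [0.998, 0.066, -0.0, 0.0]
ft_force: [0.7, -0.1, -0.1]
width: 0.219
finger_force: 64.0
```

Call:
{"api": "arm_command", "payload": {
  "slide": [
    [0,0.31,0],
    [0.01,0.62,0],
    [0.01,0.92,0],
    [0.01,0.92,0],
    [0.01,0.92,0]
  ],
  "spin": [0,0,0,0,0]
}}

```text
time: 5.4
position: [0.4747, 0.3756, 0.2555]
eef_rot: [0.998, 0.067, -0.001, 0.0]
ft_force: [0.5, -0.9, -0.7]
width: 0.216
finger_force: 64.0
```

Run:
```python
from h import *
c,X=snap("top","t2.png"); np.savez("/tmp/t2.npz",X=X,c=c["color"])
c,X2=snap("wrist","w2.png"); np.savez("/tmp/w2.npz",X=X2,c=c["color"])
cc=np.load("/tmp/t2.npz")["c"].astype(int);z=X[...,2]
v,u=np.mgrid[:420,:560]; m=(u>385)&(u<460)&(v>150)&(v<255)&(z>.056)&(z<.075)&(cc.min(-1)>100)
print("rim",rect(X[big(m)]),m.sum(),np.median(z[m]))
r,b=c["color"][...,0].astype(int),c["color"][...,2].astype(int)
s=bot.read_state();print(s["time"],s["position"],s["eef_rot"])
bl=(r>150)&(b<80)&(X2[...,2]>.2); print("blade",rect(X2[bl]),bl.sum(),np.median(X2[bl][:,2]),X2[bl][:,2].min())
```

```text
rim [ 465.4 -378.8  175.4  111.     6.3] 641 0.06341416927805565
5.5 [0.47562202 0.37345765 0.25594967] [ 9.97824552e-01  6.59237468e-02 -1.69663932e-04  4.39798818e-04]
blade [546.3 384.2  80.5  43.4   7.7] 22808 0.2654470940360999 0.2625422622610106
```

View pics/w2.png

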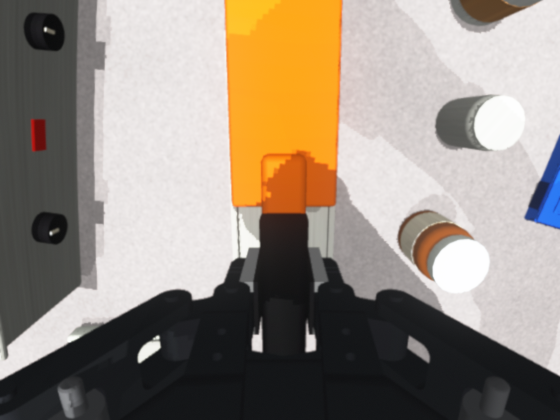

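The spatula is held level and lined up with the tray: blade at (285,100), tray edges at (236,225) and (330,225).

Call:
{"api": "arm_command", "payload": {
  "slide": [
    [0,0,-0.4],
    [0,0,-0.8],
    [0,0,-1]
  ],
  "spin": [0,0,0]
}}

```text
time: 5.75
position: [0.4749, 0.3717, 0.1528]
eef_rot: [0.998, 0.065, -0.001, 0.001]
ft_force: [0.4, 0.6, -1.3]
width: 0.219
finger_force: 64.1
```

Call:
{"api": "arm_command", "payload": {
  "slide": [
    [0,0,-0.4],
    [0,0,-0.8],
    [0,0,-1],
    [0,0,-1]
  ],
  "spin": [0,0,0,0]
}}

```text
time: 6.08
position: [0.4741, 0.3714, 0.0523]
eef_rot: [0.998, 0.066, -0.002, 0.002]
ft_force: [-0.4, -0.3, -0.4]
width: 0.213
finger_force: 64.0
```

Call:
{"api": "arm_command", "payload": {
  "slide": [
    [0,0,-0.2],
    [0,0,-0.4],
    [0,0,-0.48],
    [0,0,-0.48],
    [0,0,-0.48]
  ],
  "spin": [0,0,0,0,0]
}}

```text
time: 6.5
position: [0.4761, 0.3743, 0.0096]
eef_rot: [0.998, 0.066, 0.0, -0.0]
ft_force: [0.0, 0.2, -1.2]
width: 0.223
finger_force: 64.0
```

Call:
{"api": "arm_command", "payload": {
  "slide": [
    [0,0,-0.02],
    [0,0,-0.04],
    [0,0,-0.055],
    [0,0,-0.055]
  ],
  "spin": [0,0,0,0]
}}

```text
time: 6.83
position: [0.4762, 0.3747, 0.0044]
eef_rot: [0.998, 0.066, 0.001, -0.0]
ft_force: [-3.1, -3.6, 19.6]
width: 0.221
finger_force: 75.6
```

Call:
{"api": "arm_command", "payload": {
  "slide": [
    [0,0,0.02],
    [0,0,0.02],
    [0,0,0.02]
  ],
  "spin": [0,0,0],
  "fingers": 0.1
}}

```text
time: 7.08
position: [0.4758, 0.3745, 0.0051]
eef_rot: [0.998, 0.066, 0.0, -0.0]
ft_force: [-0.3, -0.3, -0.6]
width: 0.551
finger_force: 0.0
```

Call:
{"api": "arm_command", "payload": {
  "slide": [
    [0,0,0.1],
    [0,0,0.4],
    [0,0,0.8],
    [0,0,1],
    [0,0,1]
  ],
  "spin": [0,0,0,0,0]
}}

```text
time: 7.5
position: [0.4773, 0.3758, 0.1101]
eef_rot: [0.998, 0.066, 0.003, -0.002]
ft_force: [0.7, 0.1, 0.5]
width: 0.552
finger_force: 0.0
```

Call:
{"api": "arm_command", "payload": {
  "slide": [
    [0,-0.1,0.4],
    [0.2,-0.5,0.8],
    [0.4,-0.9,1],
    [0.4,-0.9,1]
  ],
  "spin": [-0.03,-0.06,-0.12,-0.16],
  "fingers": 0.5
}}

```text
time: 7.83
position: [0.5175, 0.2814, 0.2077]
eef_rot: [0.998, -0.063, 0.001, -0.0]
ft_force: [0.5, -1.2, 0.3]
width: 0.748
finger_force: 0.0
```

Run:
```python
from h import *
c,X=snap("top","t3.png"); np.savez("/tmp/t3.npz",X=X,c=c["color"])
cv2.imwrite("pics/t3c.png",cv2.resize(c["color"][90:280,90:330,::-1],None,fx=3,fy=3,interpolation=cv2.INTER_CUBIC))
cc=c["color"].astype(int);r,g,b=cc[...,0],cc[...,1],cc[...,2];z=X[...,2]
v,u=np.mgrid[:420,:560]
m=(u>110)&(u<190)&(v>140)&(v<265)&(r>150)&(b<80); print("blade",rect(X[m]),np.nanmedian(z[m]),np.nanmin(z[m]),np.nanmax(z[m]))
m=(u>110)&(u<190)&(v>140)&(v<265)&(r<60)&(z<.04); print("handle",rect(X[m]),np.nanmedian(z[m]))
m=(u>250)&(u<330)&(v>130)&(v<225)&(b>1.6*r)&(b>90)&(z>.012); print("lid",rect(X[big(m)]))
```

```text
return np.nanmean(a, axis, out=out, keepdims=keepdims)
Traceback (most recent call last):
ValueError: zero-size array to reduction operation fmin which has no identity
```

View pics/t3c.png

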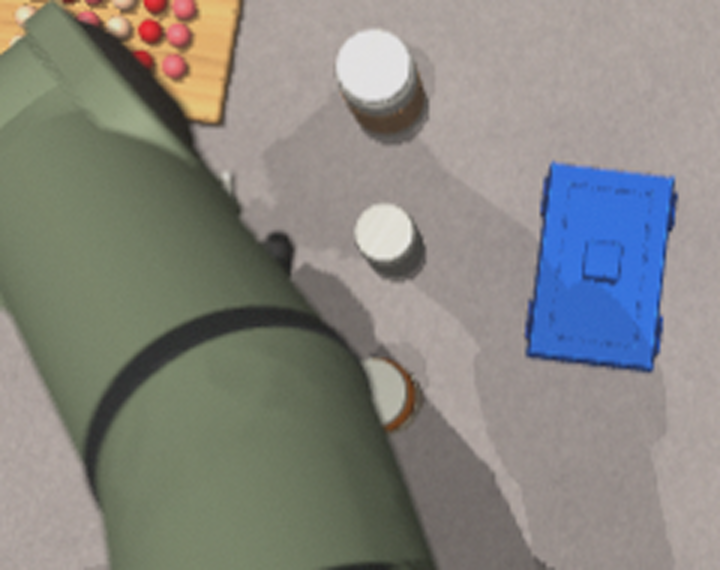

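The arm hides the tray in this view. The lid is still at crop (600,262), so I'll check the tray once the arm is over the lid.

Call:
{"api": "arm_command", "payload": {
  "slide": [
    [0.03,-0.33,0],
    [0.07,-0.66,0],
    [0.11,-1,0]
  ],
  "spin": [0,0,0]
}}

```text
time: 8.13
position: [0.5262, 0.1834, 0.2048]
eef_rot: [0.998, -0.059, -0.0, -0.0]
ft_force: [0.9, -0.2, -0.4]
width: 0.751
finger_force: 0.0
```

Call:
{"api": "arm_command", "payload": {
  "slide": [
    [0.03,-0.33,0],
    [0.07,-0.66,0],
    [0.11,-1,0]
  ],
  "spin": [0,0,0]
}}

```text
time: 8.38
position: [0.5372, 0.083, 0.2049]
eef_rot: [0.998, -0.059, -0.0, -0.0]
ft_force: [1.1, 0.1, -0.1]
width: 0.749
finger_force: 0.0
```

Call:
{"api": "arm_command", "payload": {
  "slide": [
    [0.03,-0.33,-0.1],
    [0.07,-0.66,-0.2],
    [0.11,-1,-0.3],
    [0.11,-1,-0.3],
    [0.11,-1,-0.3],
    [0.11,-1,-0.3]
  ],
  "spin": [0,0,0,0,0,0]
}}

```text
time: 8.88
position: [0.5485, -0.0151, 0.1748]
eef_rot: [0.998, -0.059, -0.0, -0.0]
ft_force: [0.0, 0.2, 1.5]
width: 0.751
finger_force: 0.0
```

Run:
```python
from h import *
s=bot.read_state();print(s["position"],s["eef_rot"])
c,X=snap("top","t4.png"); cc=c["color"].astype(int);r,g,b=cc[...,0],cc[...,1],cc[...,2];z=X[...,2]
v,u=np.mgrid[:420,:560];bx=(u>110)&(u<190)&(v>140)&(v<265)
m=bx&(r>150)&(b<80)
m2=bx&(r<60)&(z<.05)
for q in(m,m2):
    if q.sum()>5: print(rect(X[q]),q.sum(),np.percentile(z[q],[5,50,95]))
w,X=snap("wrist","w4.png"); np.savez("/tmp/w4.npz",X=X,c=w["color"]);z=X[...,2]
cc=w["color"].astype(int);bl=(cc[...,2]>1.6*cc[...,0])&(cc[...,2]>90)
print("lid",rect(X[big(bl&(z>.008)&(z<.03))]),"grip",rect(X[big(bl&(z>.034)&(z<.06))]))
cv2.imwrite("pics/c4.png",np.hstack([c["color"],cv2.resize(w["color"],(240,180)).repeat(1,0) if 0 else np.pad(cv2.resize(w["color"],(240,180)),((0,240),(0,0),(0,0)))])[...,::-1])
```

```text
[ 0.54847552 -0.01505521  0.17481065] [ 9.98232986e-01 -5.94206510e-02 -1.63851735e-04 -2.54257605e-04]
[553.1 382.6  94.3  40.7  10.7] 481 [nan nan nan]
[436.  366.4 133.9  17.    7.9] 177 [0.00895709 0.01541024 0.01943424]
lid [552.3 -17.9 186.1 126.6  -7.7] grip [552.  -18.2  34.6  33.8  -7.6]
```

View pics/c4.png

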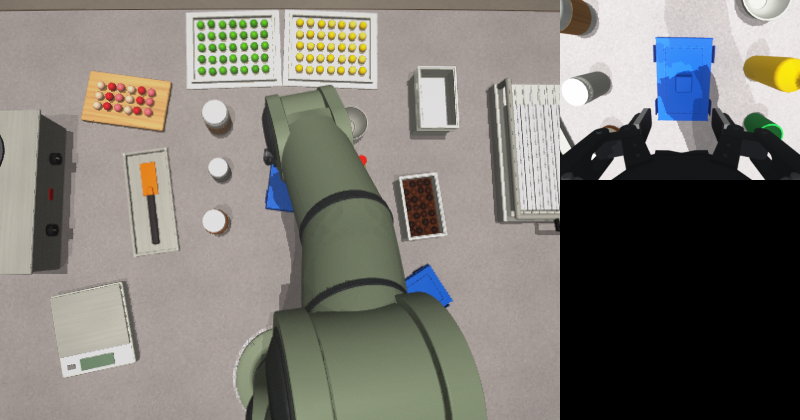

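The top view shows the spatula lying flat inside the tray (150,200). The tub at (422,206) is clear.

Call:
{"api": "arm_command", "payload": {
  "slide": [
    [0.035,-0.03,-0.35],
    [0.035,-0.03,-0.7],
    [0.035,-0.03,-1],
    [0.035,-0.03,-1]
  ],
  "spin": [-0.009,-0.009,-0.009,-0.009]
}}

```text
time: 9.32
position: [0.5494, -0.0174, 0.0704]
eef_rot: [0.998, -0.065, -0.003, 0.0]
ft_force: [-2.1, 0.8, -0.9]
width: 0.753
finger_force: 0.0
```

Call:
{"api": "arm_command", "payload": {
  "slide": [
    [0,0,-0.3],
    [0,0,-0.48],
    [0,0,-0.5],
    [0,0,-0.5],
    [0,0,-0.5]
  ],
  "spin": [0,0,0,0,0]
}}

```text
time: 9.73
position: [0.553, -0.0182, 0.0266]
eef_rot: [0.998, -0.066, 0.001, -0.0]
ft_force: [0.4, -0.8, -0.6]
width: 0.751
finger_force: 0.0
```

Call:
{"api": "arm_command", "payload": {
  "slide": [
    [0,0,0],
    [0,0,0],
    [0,0,0],
    [0,0,0],
    [0,0,0]
  ],
  "spin": [0,0,0,0,0],
  "fingers": -1,
  "force": 60
}}

```text
time: 10.15
position: [0.5528, -0.0186, 0.0262]
eef_rot: [0.998, -0.067, 0.001, -0.0]
ft_force: [-3.4, 1.6, 17.0]
width: 0.381
finger_force: 58.3
```

Call:
{"api": "arm_command", "payload": {
  "slide": [
    [0,0,0.15],
    [0,0,0.5],
    [0,0,0.9],
    [0,0,1]
  ],
  "spin": [0,0,0,0]
}}

```text
time: 10.48
position: [0.5541, -0.0187, 0.1302]
eef_rot: [0.998, -0.067, 0.003, -0.0]
ft_force: [1.1, 0.1, -0.5]
width: 0.383
finger_force: 61.3
```

Call:
{"api": "arm_command", "payload": {
  "slide": [
    [0,0,0.4],
    [0,0,0.8],
    [0,0,1]
  ],
  "spin": [0,0,0]
}}

```text
time: 10.73
position: [0.5531, -0.0186, 0.2295]
eef_rot: [0.998, -0.067, 0.002, -0.0]
ft_force: [1.0, -0.3, -1.1]
width: 0.381
finger_force: 61.3
```

Call:
{"api": "arm_command", "payload": {
  "slide": [
    [0,0,0.35],
    [-0.1,-0.2,0.6],
    [-0.2,-0.5,0.6],
    [-0.25,-0.8,0.6],
    [-0.25,-1,0.6]
  ],
  "spin": [0,0.02,0.05,0.08,0.1]
}}

```text
time: 11.15
position: [0.5259, -0.1215, 0.2858]
eef_rot: [1.0, 0.012, 0.001, 0.001]
ft_force: [-0.0, -0.2, -1.5]
width: 0.378
finger_force: 61.3
```

Call:
{"api": "arm_command", "payload": {
  "slide": [
    [-0.08,-0.33,0],
    [-0.16,-0.66,0],
    [-0.25,-1,0]
  ],
  "spin": [0.02,0.04,0.055]
}}

```text
time: 11.4
position: [0.5015, -0.2199, 0.2852]
eef_rot: [0.998, 0.056, 0.0, 0.0]
ft_force: [1.2, -0.4, -1.2]
width: 0.384
finger_force: 61.3
```

Call:
{"api": "arm_command", "payload": {
  "slide": [
    [-0.08,-0.33,0],
    [-0.16,-0.66,0],
    [-0.25,-1,0]
  ],
  "spin": [0,0,0]
}}

```text
time: 11.65
position: [0.4764, -0.3201, 0.2852]
eef_rot: [0.998, 0.055, 0.0, 0.0]
ft_force: [1.4, 1.1, -0.3]
width: 0.384
finger_force: 61.3
```

Call:
{"api": "arm_command", "payload": {
  "slide": [
    [-0.06,-0.3,0],
    [-0.12,-0.6,-0.3],
    [-0.12,-0.6,-0.7],
    [-0.12,-0.6,-1],
    [-0.12,-0.6,-1],
    [-0.12,-0.6,-1]
  ],
  "spin": [0,0,0,0,0,0]
}}

```text
time: 12.15
position: [0.4647, -0.3783, 0.1847]
eef_rot: [0.998, 0.055, -0.001, -0.001]
ft_force: [-0.5, -0.4, -0.7]
width: 0.379
finger_force: 61.1
```

Run:
```python
from h import *
d=np.load("/tmp/w1.npz");X=d["X"];c=d["c"].astype(int);z=X[...,2];v,u=np.mgrid[:420,:560]
r,b=c[...,0],c[...,2]
m=(u>205)&(u<355)&(v>60)&(v<300)&(z>.058)&(z<.07)&(np.minimum(r,b)>120)
P=X[m]; th=np.radians(6.3); R=np.array([[np.cos(th),np.sin(th)],[-np.sin(th),np.cos(th)]])
L=(P[:,:2]-[.4655,-.3788])@R.T*1000
k=(abs(L[:,0])<95)&(abs(L[:,1])<60);L=L[k]
print("w1 tub-frame extents x,y",np.percentile(L,[.5,99.5],axis=0).round(1))
for s in(-1,1):
    q=L[(L[:,1]*s>45)&(abs(L[:,0])<75)]; bins=[np.percentile(s*q[abs(q[:,0]-x)<12][:,1],97) for x in(-60,-20,20,60)]; print("side",s,np.round(bins,1))
s=bot.read_state();print(s["time"],s["position"],s["eef_rot"],s["ft_force"])
for n in("wrist","scene"):
    c,X=snap(n,n+"5.png"); np.savez("/tmp/%s5.npz"%n,X=X,c=c["color"])
    cc=c["color"].astype(int);bl=(cc[...,2]>1.6*cc[...,0])&(cc[...,2]>80)&(X[...,2]>.12)
    P=X[big(bl)];print(n,rect(P),bl.sum(),np.percentile(P[:,2],[2,50,98]))
    if n=="scene":
        z=X[...,2];m=(cc.min(-1)>110)&(z>.06)&(z<.07)&(abs(X[...,0]-.465)<.1)&(abs(X[...,1]+.378)<.07);print("scene rim",rect(X[m]),m.sum())
```

```text
w1 tub-frame extents x,y [[-87.1 -50.6]
 [ 87.7  56.9]]
side -1 [50.3 50.3 50.9 49.9]
side 1 [54.7 56.4 56.7 56.9]
12.15 [ 0.46473227 -0.37825459  0.18469949] [ 9.98472468e-01  5.52415108e-02 -7.71955215e-04 -7.13836069e-04] [-0.48821546 -0.44362646 -0.67749345]
wrist [ 483.7 -375.1  147.8  127.     6.1] 60369 [0.17636734 0.17840609 0.20081788]
scene [ 477.7 -378.3  165.3  123.1    7.5] 2617 [0.16609995 0.18059719 0.18398315]
scene rim [ 531.9 -318.9   12.5    5.1   -3.3] 10
```

View pics/scene5.png

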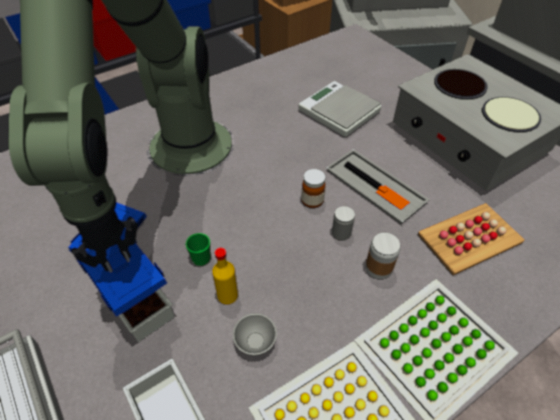

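The scene view shows the lid held above the tub at (115,265) and the spatula still in the tray at (375,185).

Call:
{"api": "arm_command", "payload": {
  "slide": [
    [0.012,0.015,-0.3],
    [0.012,0.015,-0.6],
    [0.012,0.015,-0.8],
    [0.012,0.015,-0.85],
    [0.012,0.015,-0.85],
    [0.012,0.015,-0.85]
  ],
  "spin": [0,0,0,0,0,0]
}}

```text
time: 12.75
position: [0.4673, -0.3778, 0.1019]
eef_rot: [0.998, 0.055, 0.001, 0.001]
ft_force: [0.2, 1.2, -1.8]
width: 0.379
finger_force: 61.2
```

Call:
{"api": "arm_command", "payload": {
  "slide": [
    [0,0,-0.03],
    [0,0,-0.06],
    [0,0,-0.09],
    [0,0,-0.12],
    [0,0,-0.13],
    [0,0,-0.13]
  ],
  "spin": [0,0,0,0,0,0]
}}

```text
time: 13.25
position: [0.4663, -0.3767, 0.0866]
eef_rot: [0.998, 0.055, -0.0, -0.0]
ft_force: [0.6, 4.8, 0.2]
width: 0.381
finger_force: 61.4
```

Call:
{"api": "arm_command", "payload": {
  "slide": [
    [0,0,-0.02],
    [0,0,-0.04],
    [0,0,-0.05],
    [0,0,-0.05]
  ],
  "spin": [0,0,0,0]
}}

```text
time: 13.58
position: [0.4669, -0.3772, 0.0827]
eef_rot: [0.998, 0.055, 0.001, 0.0]
ft_force: [-1.8, 4.4, 14.0]
width: 0.378
finger_force: 63.1
```

Call:
{"api": "arm_command", "payload": {
  "slide": [
    [0,0.005,-0.02],
    [0,0.005,-0.04],
    [0,0.005,-0.05],
    [0,0.005,-0.05]
  ],
  "spin": [0,0,0,0]
}}

```text
time: 13.92
position: [0.4661, -0.3765, 0.0763]
eef_rot: [0.998, 0.055, -0.0, -0.0]
ft_force: [-0.0, 0.2, -8.3]
width: 0.381
finger_force: 60.3
```

Call:
{"api": "arm_command", "payload": {
  "slide": [
    [0,0,-0.02],
    [0,0,-0.04],
    [0,0,-0.06],
    [0,0,-0.06]
  ],
  "spin": [0,0,0,0]
}}

```text
time: 14.25
position: [0.466, -0.3769, 0.0741]
eef_rot: [0.998, 0.055, 0.0, 0.0]
ft_force: [-20.1, 15.3, 66.4]
width: 0.382
finger_force: 69.4
```

Run:
```python
from h import *
c,X=snap("wrist","w6.png")
cc=c["color"].astype(int);z=X[...,2]
bl=(cc[...,2]>1.6*cc[...,0])&(cc[...,2]>80)&(z>.05)&(z<.1)
P=X[bl];d=P[:,:2]-[.466,-.3767];t=np.radians(6.2);a=d[:,0]*np.cos(t)+d[:,1]*np.sin(t);w=-d[:,0]*np.sin(t)+d[:,1]*np.cos(t)
for i in range(-40,95,20):
    for s in(-1,1):
        k=(abs(a*1000-i)<8)&(w*s>.03)&(w*s<.055)
        if k.sum()>10: print(i,s,k.sum(),np.median(P[k,2]).round(4))
```

```text
-20 -1 256 0.0679
-20 1 246 0.0681
0 -1 1292 0.0681
0 1 1269 0.0682
20 -1 1655 0.068
20 1 1649 0.0681
40 -1 1811 0.068
40 1 1814 0.0681
60 -1 1979 0.068
60 1 2004 0.0681
80 -1 2146 0.068
80 1 2146 0.068
```

Call:
{"api": "arm_command", "payload": {
  "slide": [
    [0,0,0.02],
    [0,0,0.05],
    [0,0,0.05]
  ],
  "spin": [0,0,0]
}}

```text
time: 14.55
position: [0.4661, -0.3768, 0.0759]
eef_rot: [0.998, 0.055, -0.0, 0.0]
ft_force: [0.6, 0.4, -9.9]
width: 0.382
finger_force: 61.0
```

Call:
{"api": "arm_command", "payload": {
  "slide": [
    [0,0,0],
    [0,0,0],
    [0,0,0]
  ],
  "spin": [0,0,0],
  "fingers": 0.5
}}

```text
time: 14.8
position: [0.4664, -0.3768, 0.0757]
eef_rot: [0.998, 0.055, 0.0, 0.0]
ft_force: [0.5, -0.7, -0.2]
width: 0.75
finger_force: 0.0
```

Call:
{"api": "arm_command", "payload": {
  "slide": [
    [0,0,0.1],
    [0,0,0.3],
    [0,0,0.7],
    [0,0,1],
    [0,0,1]
  ],
  "spin": [0,0,0,0,0]
}}

```text
time: 15.22
position: [0.4684, -0.3783, 0.1824]
eef_rot: [0.998, 0.055, 0.003, 0.003]
ft_force: [0.9, -1.0, 0.1]
width: 0.751
finger_force: 0.0
```

Call:
{"api": "arm_command", "payload": {
  "slide": [
    [-0.3,0,0.3],
    [-0.6,0,0.6],
    [-0.9,0,0.7],
    [-0.9,0,0.7],
    [-0.9,0,0.7],
    [-0.9,0,0.7]
  ],
  "spin": [0,0,0,0,0,0]
}}

```text
time: 15.72
position: [0.3767, -0.3766, 0.2463]
eef_rot: [0.998, 0.055, 0.0, 0.0]
ft_force: [0.1, 0.7, -0.4]
width: 0.75
finger_force: 0.0
```

```bash
cat > chk.py <<'E'
from h import *
import sys
for n in("wrist","top"):
    c,X=snap(n,n+sys.argv[1]+".png")
    cc=c["color"].astype(int);z=X[...,2]
    bl=(cc[...,2]>1.6*cc[...,0])&(cc[...,2]>80)&(z>.05)&(z<.1)&(abs(X[...,1]+.377)<.1)
    P=X[bl];print(n,rect(P),len(P));d=P[:,:2]-[.466,-.3767];t=np.radians(6.2);a=d[:,0]*np.cos(t)+d[:,1]*np.sin(t);w=-d[:,0]*np.sin(t)+d[:,1]*np.cos(t)
    for i in (-80,-60,0,60,80):
        for s in(-1,1):
            k=(abs(a*1000-i)<8)&(w*s>.03)&(w*s<.057)
            if k.sum()>5: print(i,s,k.sum(),np.median(P[k,2]).round(4))
E
python3 chk.py 7
```

```text
wrist [ 462.4 -376.3  179.7  126.3    6.4] 24640
-80 -1 424 0.068
-80 1 428 0.0681
-60 -1 442 0.0681
-60 1 452 0.0681
0 -1 510 0.068
0 1 516 0.0682
60 -1 552 0.0681
60 1 550 0.0682
80 -1 468 0.0681
80 1 469 0.0681
top [ 464.3 -378.1  186.6  126.7    6.3] 2856
-80 -1 15 0.0686
-80 1 62 0.0676
-60 -1 57 0.0679
-60 1 60 0.0684
0 -1 58 0.0684
0 1 59 0.068
60 -1 54 0.0676
60 1 57 0.0678
80 -1 54 0.068
80 1 61 0.0677
```

View pics/wrist7.png

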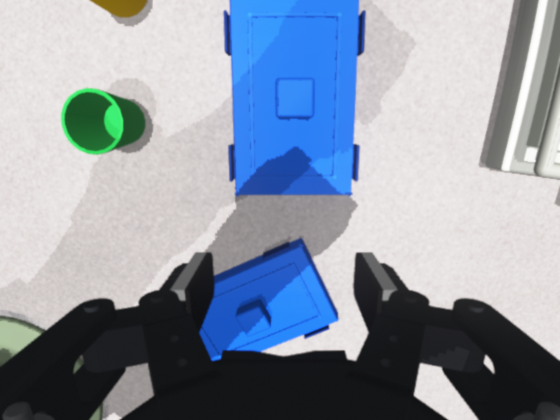

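The lid, centred near (295,100), reads 68 mm at every corner, so it is flush and level with all four clips down. The gripper is clear.

```bash
python3 -c "
from bench import workorder
print(workorder.finish_job())"
```

```text
the job is handed in; nothing more can be done
None
```

The job is handed in after about 16 s of robot time: the spatula lies flat in the tray, and the blue lid is pressed home on the upright tub, its top reading about 68 mm (home height) at all four corners; the hand-in returned no verdict.

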